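# Swap the used bottle for the fresh flask at the sample station

## Robot

A 6-joint arm with a two-finger parallel gripper is mounted at the origin on the work surface. World frame = base frame: x ahead of the robot, y to its left, z up, the work surface at z = 0. Lengths are in m, angles in rad, forces in N, time in s.
With the tool pointing down it reaches from about 0.375 to 0.975 m from the base axis. Payload 3.8 kg.
Tool frame: the origin (TCP) lies midway between the tips of the shut fingers; the grasp point (between the pads) lies 19 mm behind it; z points along the fingers, y is the line along which they close (so a half turn about z gives the same grasp; the last joint's range is limited). The gripper opens to 85 mm and grips with 20 to 120 N. Pads are 22 mm wide; open, the fingers measure 114 mm over their backs; the gripper's body (76 mm by 85 mm) begins 54 mm behind the grasp point. The pads swing forward as they close: fully open they stand 13 mm farther back than shut.
Start: joints at [-1.183, 0.264, 1.604, -0, 1.274, -0.037], TCP at [0.278, -0.615, 0.231] pointing down, gripper open.
Joint ranges: [-2.63, 2.63], [-0.94, 2.18], [0.31, 2.57], [-1.31, 4.45], [0, 2.66], [-2.55, 2.55]. Speed limits (rad/s): [2.57, 2.57, 3.14, 3.14, 3.14, 3.14].

## Interface

Orientations are given as a rotation vector (axis times angle).
In Python, from workcell import sensors, viewer, job gives the robot as it stands.
- The arm moves only by the shell command python3 -m inch 'ROWS' [FORCE]. ROWS is JSON, one flat list of numbers, 7 for each row, row after row: the shift along the tool's x, y, z in mm, then the turn, a rotation vector about the tool's x, y, z in degrees, then the finger opening in mm, from 0 to 85.4. A call has exactly 8 rows; each row shifts and turns the commanded pose from where the row before left it, along the tool's axes as they then stand; what a row does not reach is not made up. A row lasts 1/10 s, in which the tool goes at most 50 mm and 8.59 degrees, less where a joint would pass 70% of its speed; a pose out of reach is approached as far as the arm can. A call is refused whole if a number of a shift passes 50 or a number of a turn 8.59, either way. A call with a gripper value outside its range is refused whole. The fingers move at their own pace and stop on an object; FORCE is the grip in N (left out, the last holds). Time passes only in rows, so rows that do not move let the fingers close, or fill a call up. It gives the time, the measured TCP pose, the force, the opening and the grip force at its end, in the units of the state.
- sensors.read_state(): the state, without advancing time (a new reading comes with each control period).
- viewer.read_camera(name): name is "side" or "top" or "wrist"; returns the picture (400x640x3 uint8, red, green, blue); there is no depth.
- viewer.camera_params(name): a dict with "K" (3x3 intrinsics, pixels), "world_to_cam" (4x4, takes a point from world to camera coordinates). Camera axes: x right, y down, z forward; pixel columns grow to the right and rows downward; lengths in m; the calibration is good to about 2 mm. A picture is of the moment at which its call begins: read the wrist's pose just before it. camera_params takes no time and is no camera call; for the wrist camera it gives the pose at the moment of the call.
- job.finish_job(): hands the job in; it is judged then, once.
The state is a dict: "time": time; "q": joint angles; "joint_vel": joint speeds; "joint_torque": joint torques, N m; "tool_pos": TCP position; "tcp_rot": TCP orientation; "wrist_force": force on the tool from outside, world axes, zero at the start; "torque": the same for the moment, N m; "width": opening from 0.0 (shut) to 1.0 (fully open); "grip_force": force on a finger pad.
Only numpy, scipy, OpenCV 4.12 (cv2) and the standard library are available. Lean on these libraries where they do the work, as an engineer would, in place of code of your own. Each camera call takes 0.05 s, during which the arm holds its last target. There are 200 camera calls.

## Task

The well of the sample station is still taken by a used bottle. Stand that bottle upright in the white tray, then put the long-necked flask upright into the emptied well, down on its floor. Leave the other bottles where they stand.

Things in the scene. Friction and masses are not known exactly. Their poses are not given: they have to be found in the camera images.
- station: Sample station, fixed: grey block 120 x 120 mm, 30 mm high, with a round well in its top centre, 66 mm in diameter and 20 mm deep; a white display strip of the same height, 30 mm wide, runs along its -x side (from x = -60 to -90 mm). Origin: on the table under the centre of the well, z up. Its place and yaw vary.
- well (a point): Centre of the well's floor, 10 mm above the table and 20 mm below the station's top.
- used_bottle: The used bottle, the one standing in the well: squat white plastic bottle, about 80 g: body 46 mm in diameter up to 45 mm, then narrowing to a 25 mm neck at 62 mm, black cap 30 mm in diameter from 70 to 96 mm (its top). Origin: centre of its underside, z up. Pick it from above by the cap.
- tray: White open tray, fixed, for the empties: 180 (x) x 240 (y) mm outside, 40 mm high, walls and floor 5 mm thick. Origin: on the table under its centre. One empty bottle already stands in its +y half; its -y half (for instance around y = -50 mm) is free.
- flask: White plastic long-necked flask with black stopper, 120 mm tall, about 90 g, the only flask; stands in any of three places to the robot's right, bottles in the other two. Base 36 mm in diameter, pear bulb 50 mm at 22 mm up, straight neck 18 mm in diameter from 56 to 105 mm, stopper 22 mm above. Origin: centre of its underside, z up. Pick it from above by the neck, about 85 mm up.
- bottle_a: Bystander, not to be moved, on the table: the same kind of bottle as used_bottle, 46 mm in diameter, 96 mm tall, origin at the centre of its underside.
- bottle_b: Bystander like bottle_a, on the table.
- empty_bottle: Bystander like bottle_a, standing in the tray's +y half.
Not all that is in view belongs to the job. What is shaped like the flask but red is not meant.

How it is judged:
On the way:
1. the used bottle stands upright in the tray, let go (x of used_bottle in the frame of tray between -0.09 and 0.09 m and y of used_bottle in the frame of tray between -0.12 and 0.12 m and z of used_bottle in the frame of tray below 0.012 m and angle between used_bottle's own z axis and vertical below 0.17 rad and contact force between the fingers and used_bottle below 0.1 N), for 0.2 s.
At the end, for the whole second after the job is handed in: The used bottle stands in the tray, upright within 10 degrees; the flask stands in the well, its base within 18 mm of the well's centre and within 6 mm of its floor, upright within 10 degrees; both at rest (x of used_bottle in the frame of tray between -0.09 and 0.09 m and y of used_bottle in the frame of tray between -0.12 and 0.12 m and z of used_bottle in the frame of tray below 0.012 m and angle between each of used_bottle, flask's own z axis and vertical below 0.17 rad and horizontal distance between flask and well below 0.018 m and z of flask in the frame of station below 0.016 m and linear speed of each of flask, used_bottle below 0.02 m/s); the robot touches nothing.
It fails at once if bottle_a is shifted by more than 30 mm or tipped over (distance of bottle_a from where it was at the start of the episode above 0.03 m or angle between bottle_a's own z axis and vertical above 0.5 rad).
It fails at once if bottle_b is shifted by more than 30 mm or tipped over (distance of bottle_b from where it was at the start of the episode above 0.03 m or angle between bottle_b's own z axis and vertical above 0.5 rad).
It fails at once if empty_bottle is shifted by more than 30 mm or tipped over (distance of empty_bottle from where it was at the start of the episode above 0.03 m or angle between empty_bottle's own z axis and vertical above 0.5 rad).
It also fails if it takes over 53 s, if anything falls off the work surface, if the arm or the gripper's body presses on something with over 40 N, if the wrist force passes 120 N, or if a joint passes its speed limit or range.

## Working session

There is one attempt and no reset: what is moved stays moved. The work goes in short steps, Python scripts to look and compute and a shell command to move; the robot and the scene stay as the last step left them, time stands still between calls to the robot, and variables do not carry over. Pictures are saved under pics/ and viewed, at most 10 in all, crops included, and the job is handed in when it is done.

```bash
mkdir -p pics
python3 - <<'E'
from workcell import sensors, viewer
import cv2,numpy as np
s=sensors.read_state(); print(s['time'],s['tool_pos'],s['tcp_rot'],s['width'])
for n in ('top','side'):
    im=viewer.read_camera(n); cv2.imwrite(f'pics/{n}0.png',im[:,:,::-1])
    p=viewer.camera_params(n); print(n,np.round(p['K'],1).tolist(),np.round(p['world_to_cam'],3).tolist())
E
```

```text
0.0 [ 0.27791781 -0.61432337  0.2299527 ] [-3.06881079e+00 -6.61798982e-01  5.97187815e-04] 0.9987913948191769
top [[424.5, 0.0, 321.3], [0.0, 424.5, 202.1], [0.0, 0.0, 1.0]] [[-0.027, -1.0, 0.012, -0.032], [-0.997, 0.026, -0.074, 0.551], [0.073, -0.014, -0.997, 1.171], [0.0, 0.0, 0.0, 1.0]]
side [[448.9, 0.0, 316.9], [0.0, 448.9, 203.8], [0.0, 0.0, 1.0]] [[-0.894, -0.448, 0.02, 0.496], [-0.342, 0.651, -0.677, 0.244], [0.29, -0.612, -0.735, 1.0], [0.0, 0.0, 0.0, 1.0]]
```

View pics/top0.png

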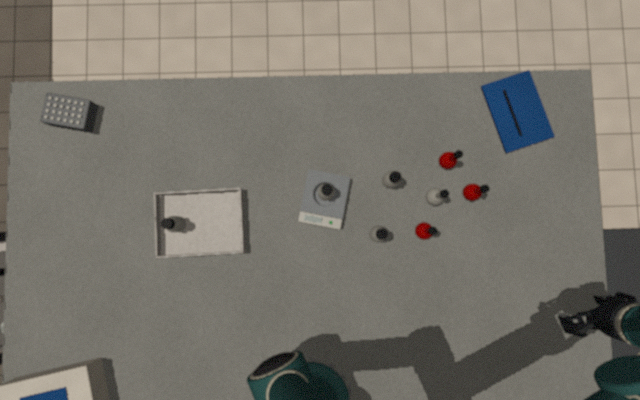

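View pics/side0.png

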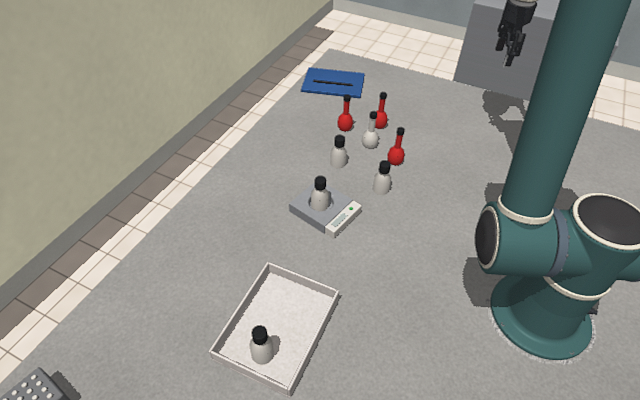

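The top view shows white objects at (394,179), (437,197) and (380,233), and red flask shapes at (448,160), (472,191) and (425,231). The thin stopper and pear bulb at (437,197), seen at (370,130) in the side view, fit the flask. I'll confirm this in an enlarged crop that also takes in the station.

```bash
cat > h.py <<'E'
import numpy as np, cv2
from workcell import sensors, viewer
from scipy.spatial.transform import Rotation as R
def bp(n,uv,z,p=None):
    p=p or viewer.camera_params(n); T=p['world_to_cam']; Rm,t=T[:3,:3],T[:3,3]
    c=-Rm.T@t; d=Rm.T@np.linalg.inv(p['K'])@[*uv,1]
    return c+d*(z-c[2])/d[2]
def pr(n,X,p=None):
    p=p or viewer.camera_params(n); c=(p['world_to_cam']@[*X,1])[:3]; q=p['K']@c; return q[:2]/q[2]
def tool(target):  # shift in tool axes, mm
    s=sensors.read_state(); r=R.from_rotvec(s['tcp_rot'])
    return np.round(1000*r.inv().apply(np.array(target)-s['tool_pos']),1), s
E
python3 - <<'E'
import cv2
im=cv2.imread('pics/top0.png')
c=im[140:250,290:490]; cv2.imwrite('pics/c1.png',cv2.resize(c,None,fx=4,fy=4,interpolation=cv2.INTER_CUBIC))
E
```

```text
(no output)
```

View pics/c1.png

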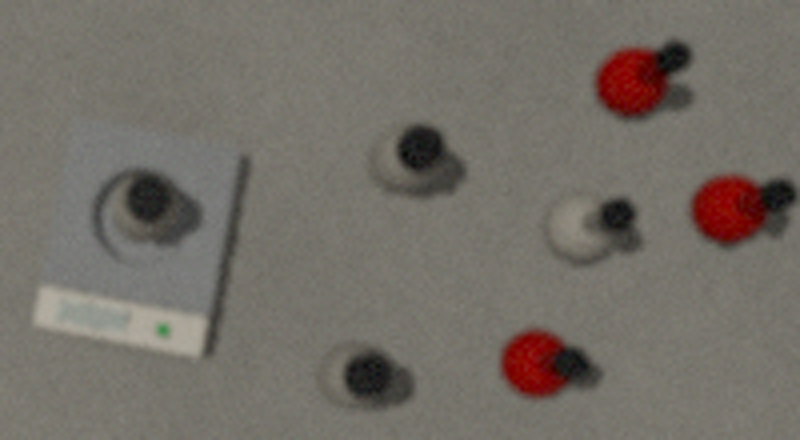

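The crop confirms the flask: pear-shaped white bulb and thin stopper at crop (619,214). The other two white objects, at (420,147) and (369,374), are bottles with wide caps. The used bottle's cap is at (149,196).

Run:
```python
from h import *
f=lambda x,y:(290+x/4-.4,140+y/4-.4)
for n,x,y,z in [('used',149,196,.106),('flask',619,214,.12),('b1',420,147,.096),('b2',369,374,.096),('r1',674,57,.12),('r2',777,194,.12),('r3',571,365,.12),('TL',72,122,.03),('TR',243,155,.03),('BR',205,357,.03),('BL',34,325,.03)]:
    print(n,np.round(bp('top',f(x,y),z),3))
for uv in [(155,192),(242,188),(248,253),(156,258)]: print(np.round(bp('top',uv,.04),3))
print('cap',np.round(bp('top',(168,224),.101),3))
s=sensors.read_state(); print(R.from_rotvec(s['tcp_rot']).as_matrix().round(3).tolist())
p=viewer.camera_params('wrist');T=p['world_to_cam'];print(p['K'],-T[:3,:3].T@T[:3,3],T[:3,:3].round(2))
```

```text
used [ 0.578 -0.061  0.106]
flask [ 0.557 -0.364  0.12 ]
b1 [ 0.607 -0.242  0.096]
b2 [ 0.458 -0.202  0.096]
r1 [ 0.659 -0.405  0.12 ]
r2 [ 0.568 -0.468  0.12 ]
r3 [ 0.461 -0.329  0.12 ]
TL [ 0.64  -0.011  0.03 ]
TR [ 0.613 -0.13   0.03 ]
BR [ 0.473 -0.099  0.03 ]
BL [0.498 0.019 0.03 ]
[0.588 0.41  0.04 ]
[0.593 0.171 0.04 ]
[0.414 0.157 0.04 ]
[0.407 0.407 0.04 ]
cap [0.497 0.354 0.101]
[[0.911, 0.412, -0.001], [0.412, -0.911, 0.002], [0.0, -0.002, -1.0]]
[[283.62481066   0.         319.72084362]
 [  0.         283.62481066 200.17905274]
 [  0.           0.           1.        ]] [ 0.34540968 -0.58308576  0.37272861] [[ 0.41 -0.91 -0.  ]
 [-0.87 -0.4   0.29]
 [-0.26 -0.12 -0.96]]
```

```bash
python3 -m inch '[31,-24,0,0,0,0,60,31,-24,0,0,0,0,60,31,-24,0,0,0,0,60,31,-24,0,0,0,0,60,31,-24,0,0,0,0,60,31,-24,0,0,0,0,60,31,-24,0,0,0,0,60,31,-24,0,0,0,0,60]' 30 && python3 -m inch '[31,-24,0,0,0,0,60,31,-24,0,0,0,0,60,31,-24,0,0,0,0,60,31,-24,0,0,0,0,60,31,-24,0,0,0,0,60,31,-24,0,0,0,0,60,31,-24,0,0,0,0,60,25,-18,0,0,0,0,60]'
python3 - <<'E'
from h import *
t,s=tool((.578,-.061,.13)); print(s['time'],s['tool_pos'],s['width'],t)
p=viewer.camera_params('wrist'); im=viewer.read_camera('wrist'); np.savez('w1.npz',**p)
for n,X in [('cap',(.578,-.061,.106)),('tcp',(.578,-.061,.106))]: print(n,pr('wrist',X,p))
cv2.imwrite('pics/w1.png',im[:,:,::-1])
E
```

```text
time: 0.9
tool_pos: [0.4252, -0.3361, 0.2308]
tcp_rot: [-3.07, -0.662, 0.001]
wrist_force: [0.4, 0.8, 0.0]
width: 0.702
grip_force: 0.0
time: 1.7
tool_pos: [0.5692, -0.0665, 0.2308]
tcp_rot: [-3.07, -0.664, 0.001]
wrist_force: [0.1, -0.5, -0.1]
width: 0.699
grip_force: 0.0
1.7 [ 0.5691672  -0.06645275  0.23078277] 0.6994939809380604 [ 10.3  -1.2 100.8]
cap [319.10918265 183.65414341]
tcp [319.10918265 183.65414341]
```

View pics/w1.png

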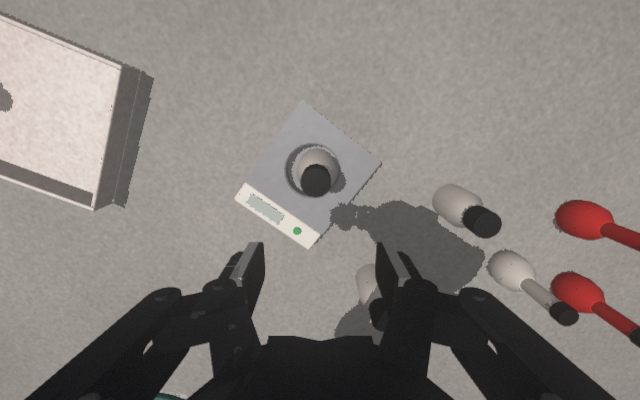

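The wrist view shows the used bottle's cap top at about (316,183), close to the predicted (319,184). The station's corners are at (303,101), (381,162), (310,249) and (235,198), and the flask's stopper is at (566,314).

Run:
```python
from h import *
p=dict(np.load('w1.npz'))
c=bp('wrist',(316,183),.106,p); print('cap',c.round(3), tool((c[0],c[1],.073))[0])
print('flask',bp('wrist',(566,314),.12,p).round(3))
C=np.array([bp('wrist',x,.03,p) for x in [(303,101),(381,162),(310,249),(235,198)]]); print(C.round(3))
m=C.mean(0); d=(C[0]+C[1]-C[2]-C[3]); d/=np.linalg.norm(d); print('well',(m+.015*d).round(4), np.degrees(np.arctan2(d[1],d[0])))
print('tray corner',bp('wrist',(122,66),.04,p).round(3),bp('wrist',(95,209),.04,p).round(3))
```

```text
cap [ 0.577 -0.058  0.106] [  7.3  -1.6 157.8]
flask [ 0.56  -0.357  0.12 ]
[[ 0.642 -0.012  0.03 ]
 [ 0.617 -0.126  0.03 ]
 [ 0.475 -0.094  0.03 ]
 [ 0.5    0.021  0.03 ]]
well [ 0.5733 -0.056   0.03  ] -12.581956497936881
tray corner [0.594 0.179 0.04 ] [0.419 0.172 0.04 ]
```

```bash
python3 -m inch '[3.5,-1,20,0,0,0,60,3.5,-1,25,0,0,0,60,0,0,25,0,0,0,60,0,0,25,0,0,0,60,0,0,25,0,0,0,60,0,0,20,0,0,0,60,0,0,18,0,0,0,60,0,0,0,0,0,0,60]' 30 && python3 -m inch '[0,0,0,0,0,0,10,0,0,0,0,0,0,10,0,0,0,0,0,0,10,0,0,0,0,0,0,10,0,0,0,0,0,0,10,0,0,0,0,0,0,10,0,0,0,0,0,0,10,0,0,0,0,0,0,10]' 30
```

```text
time: 2.55
tool_pos: [0.5711, -0.0636, 0.0697]
tcp_rot: [-3.069, -0.662, 0.011]
wrist_force: [-0.8, 0.6, 0.0]
width: 0.701
grip_force: 0.0
time: 3.35
tool_pos: [0.5753, -0.064, 0.0743]
tcp_rot: [3.07, 0.662, 0.003]
wrist_force: [-0.9, 0.5, 5.1]
width: 0.344
grip_force: 29.8
```

```bash
python3 -m inch '[0,0,-5,0,0,0,10,0,0,-12,0,0,0,10,0,0,-20,0,0,0,10,0,0,-20,0,0,0,10,0,0,-20,0,0,0,10,1,-5,-12,0,0,0,10,3,-15,-5,0,0,0,10,5,-25,0,0,0,0,10]' 40 && python3 -m inch '[6,-32,0,0,0,0,10,6,-32,0,0,0,0,10,6,-32,0,0,0,0,10,6,-32,0,0,0,0,10,6,-32,0,0,0,0,10,6,-32,0,0,0,0,10,6,-30,0,0,0,0,10,4,-20,0,0,0,0,10]' && python3 -m inch '[3,-12,0,0,0,0,10,0,-3,0,0,0,0,10,0,0,0,0,0,0,10,0,0,0,0,0,0,10,0,0,0,0,0,0,10,0,0,0,0,0,0,10,0,0,0,0,0,0,10,0,0,0,0,0,0,10]'
python3 - <<'E'
from h import *
im=viewer.read_camera('side'); cv2.imwrite('pics/s2.png',cv2.resize(im[200:400,180:420,::-1],None,fx=3,fy=3))
print(tool((.503,.235,.075))[0])
E
```

```text
time: 4.15
tool_pos: [0.5643, -0.0189, 0.1681]
tcp_rot: [3.071, 0.659, 0.002]
wrist_force: [-0.5, -0.6, -0.3]
width: 0.345
grip_force: 39.5
time: 4.95
tool_pos: [0.5039, 0.2227, 0.1662]
tcp_rot: [-3.07, -0.665, 0.004]
wrist_force: [-0.5, -0.2, -1.7]
width: 0.341
grip_force: 39.6
time: 5.75
tool_pos: [0.503, 0.2347, 0.1673]
tcp_rot: [3.071, 0.661, 0.0]
wrist_force: [-0.7, 0.4, -1.4]
width: 0.336
grip_force: 39.7
[ 0.1 -0.1 92.3]
```

View pics/s2.png

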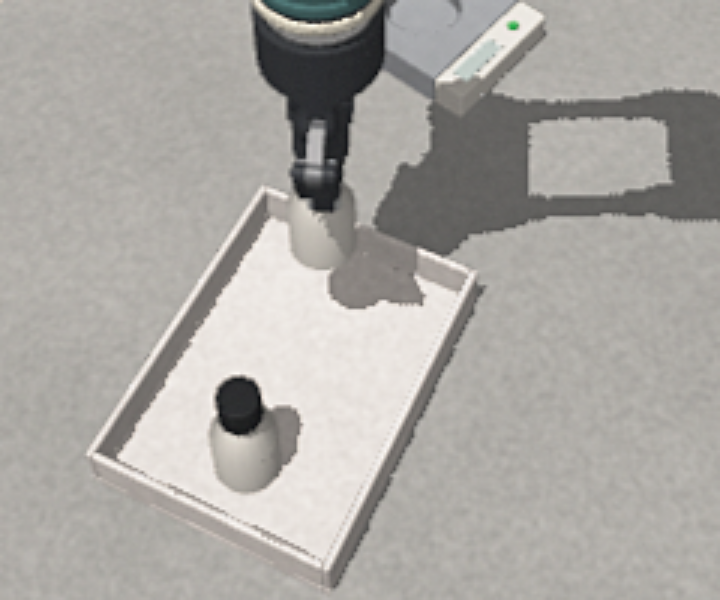

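The bottle hangs upright from the gripper over the free half of the tray (crop (322,225)), clear of the walls. I'll lower it by about 97 mm.

```bash
python3 -m inch '[0,0,10,0,0,0,10,0,0,20,0,0,0,10,0,0,22,0,0,0,10,0,0,18,0,0,0,10,0,0,12,0,0,0,10,0,0,8,0,0,0,10,0,0,4,0,0,0,10,0,0,3,0,0,0,10]' && python3 -m inch '[0,0,0,0,0,0,10,0,0,0,0,0,0,10,0,0,0,0,0,0,10,0,0,0,0,0,0,10,0,0,0,0,0,0,10,0,0,0,0,0,0,10,0,0,0,0,0,0,10,0,0,0,0,0,0,10]'
```

```text
time: 6.6
tool_pos: [0.5032, 0.2353, 0.0704]
tcp_rot: [-3.071, -0.662, -0.001]
wrist_force: [0.3, -0.2, -1.1]
width: 0.341
grip_force: 39.7
time: 7.4
tool_pos: [0.5028, 0.2351, 0.0703]
tcp_rot: [-3.071, -0.662, 0.0]
wrist_force: [0.2, -0.5, -0.4]
width: 0.34
grip_force: 39.7
```

```bash
python3 -m inch '[0,0,1,0,0,0,10,0,0,0.5,0,0,0,10,0,0,0,0,0,0,10,0,0,0,0,0,0,10,0,0,0,0,0,0,36,0,0,0,0,0,0,40,0,0,0,0,0,0,50,0,0,0,0,0,0,60]' && python3 -m inch '[0,0,0,0,0,0,60,0,0,0,0,0,0,60,0,0,0,0,0,0,60,0,0,-10,0,0,0,60,0,0,-30,0,0,0,60,0,0,-40,0,0,0,60,0,0,-40,0,0,0,60,0,0,-40,0,0,0,60]'
python3 - <<'E'
from h import *
im=viewer.read_camera('side'); cv2.imwrite('pics/s3.png',cv2.resize(im[200:400,180:420,::-1],None,fx=2,fy=2))
print(tool((.5585,-.360,.23))[0])
E
```

```text
time: 8.2
tool_pos: [0.5026, 0.235, 0.0684]
tcp_rot: [3.071, 0.662, -0.001]
wrist_force: [-0.5, -0.5, 0.2]
width: 0.699
grip_force: 0.0
time: 9.0
tool_pos: [0.5026, 0.2351, 0.2312]
tcp_rot: [-3.071, -0.662, -0.001]
wrist_force: [0.6, 0.4, -0.4]
width: 0.701
grip_force: 0.0
[-198.7  565.1    7.3]
```

View pics/s3.png

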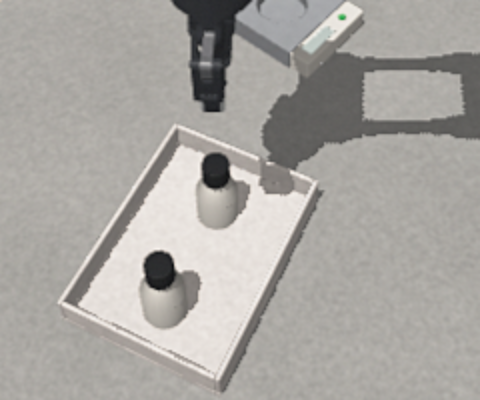

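The used bottle stands upright and released in the tray (crop (217,190)). Next I'll move over the flask.

```bash
python3 -m inch '[-12,36,0,0,0,0,50,-12,36,0,0,0,0,50,-12,36,0,0,0,0,50,-12,36,0,0,0,0,50,-12,36,0,0,0,0,50,-12,36,0,0,0,0,50,-12,36,0,0,0,0,50,-12,36,0,0,0,0,50]' && python3 -m inch '[-13,36,0,0,0,0,50,-13,36,0,0,0,0,50,-13,36,0,0,0,0,50,-13,36,0,0,0,0,50,-13,36,0,0,0,0,50,-13,36,0,0,0,0,50,-13,36,0,0,0,0,50,-12,25,0,0,0,0,50]'
python3 - <<'E'
from h import *
sensors.read_state(); p=viewer.camera_params('wrist'); im=viewer.read_camera('wrist'); np.savez('w2.npz',**p)
print(tool((.5585,-.360,.066))[0], pr('wrist',(.5585,-.360,.12),p))
cv2.imwrite('pics/w2.png',cv2.resize(im[80:280,180:440,::-1],None,fx=3,fy=3,interpolation=cv2.INTER_CUBIC))
E
```

```text
time: 9.85
tool_pos: [0.5341, -0.0684, 0.2296]
tcp_rot: [3.071, 0.662, 0.002]
wrist_force: [0.4, 0.2, 0.3]
width: 0.587
grip_force: 0.0
time: 10.65
tool_pos: [0.5544, -0.3642, 0.2293]
tcp_rot: [3.07, 0.661, 0.001]
wrist_force: [0.5, -0.1, -0.8]
width: 0.584
grip_force: 0.0
[  7.7  -6.2 163.2] [317.93716912 192.77754303]
```

View pics/w2.png

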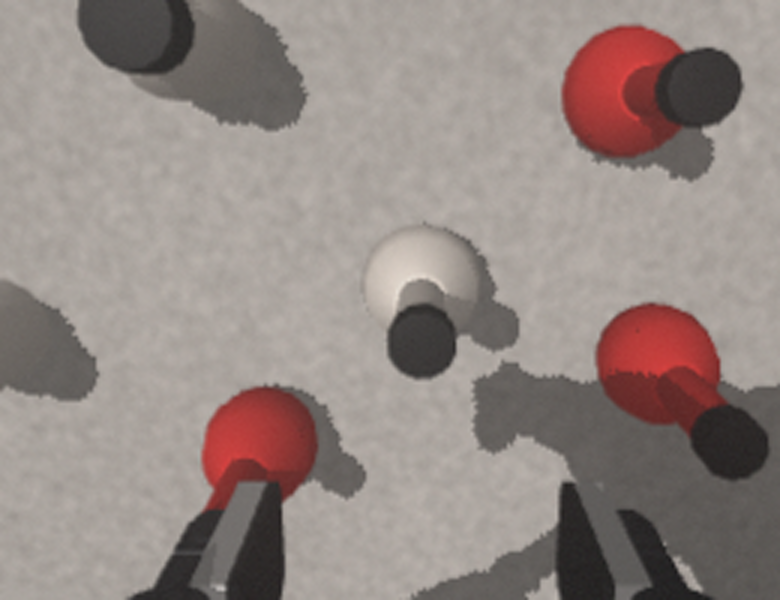

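The crop shows the white flask in the middle, with its stopper top at (422,342), which is (320.6,193.9) in the full picture. The red flasks are clear of the fingers' path. The remaining shift to the grasp is about (7,-4,163).

```bash
python3 -m inch '[4,-2,15,0,0,0,50,3,-2,25,0,0,0,50,0,0,28,0,0,0,50,0,0,28,0,0,0,50,0,0,28,0,0,0,50,0,0,24,0,0,0,50,0,0,15,0,0,0,50,0,0,0,0,0,0,50]' 30 && python3 -m inch '[0,0,0,0,0,0,5,0,0,0,0,0,0,5,0,0,0,0,0,0,5,0,0,0,0,0,0,5,0,0,0,0,0,0,5,0,0,0,0,0,0,5,0,0,0,0,0,0,5,0,0,0,0,0,0,5]' 30 && python3 -m inch '[0,0,-5,0,0,0,5,0,0,-10,0,0,0,5,0,0,-20,0,0,0,5,0,0,-25,0,0,0,5,0,0,-25,0,0,0,5,0,0,-20,0,0,0,5,0,0,-15,0,0,0,5,0,0,-5,0,0,0,5]' 40
python3 -c "
from h import *
print(tool((.5733,-.056,.19))[0])"
```

```text
time: 11.5
tool_pos: [0.5571, -0.3524, 0.0623]
tcp_rot: [-3.066, -0.663, 0.007]
wrist_force: [0.2, 0.1, -0.3]
width: 0.589
grip_force: 0.0
time: 12.3
tool_pos: [0.5598, -0.3557, 0.067]
tcp_rot: [3.07, 0.662, 0.002]
wrist_force: [-1.2, 0.0, 5.4]
width: 0.207
grip_force: 17.5
time: 13.1
tool_pos: [0.5599, -0.3557, 0.1932]
tcp_rot: [3.069, 0.662, 0.004]
wrist_force: [-0.1, 0.1, -0.5]
width: 0.211
grip_force: 24.3
[ 135.7 -267.6    2.7]
```

```bash
python3 -m inch '[4,-8,0,0,0,0,5,8,-16,0,0,0,0,5,12,-24,0,0,0,0,5,15,-30,0,0,0,0,5,16,-31,0,0,0,0,5,16,-31,0,0,0,0,5,16,-31,0,0,0,0,5,16,-31,0,0,0,0,5]' && python3 -m inch '[15,-29,0,0,0,0,5,11,-22,0,0,0,0,5,6,-12,0,0,0,0,5,1,-3,0,0,0,0,5,0,0,0,0,0,0,5,0,0,0,0,0,0,5,0,0,0,0,0,0,5,0,0,0,0,0,0,5]'
python3 - <<'E'
from h import *
print(tool((.5733,-.056,.067))[0]); 
im=viewer.read_camera('side'); a=cv2.resize(im[80:280,240:400,::-1],None,fx=2.5,fy=2.5)
p=viewer.camera_params('wrist'); print(pr('wrist',(.5733,-.056,.03),p)); w=viewer.read_camera('wrist')[60:310,200:450,::-1]
cv2.imwrite('pics/f4.png',np.hstack([a,cv2.resize(w,None,fx=1.6,fy=2)[:500][:, :400]]) if 0 else np.hstack([a,cv2.resize(w,(400,500))[:, :]]))
E
```

```text
time: 13.9
tool_pos: [0.568, -0.1255, 0.1889]
tcp_rot: [-3.069, -0.663, 0.004]
wrist_force: [0.0, -0.4, -0.8]
width: 0.208
grip_force: 24.3
time: 14.7
tool_pos: [0.5725, -0.0559, 0.1908]
tcp_rot: [3.071, 0.66, 0.0]
wrist_force: [-0.4, -0.3, -0.9]
width: 0.205
grip_force: 24.4
[  0.7   0.4 123.8]
[320.69704819 184.649415  ]
```

View pics/f4.png

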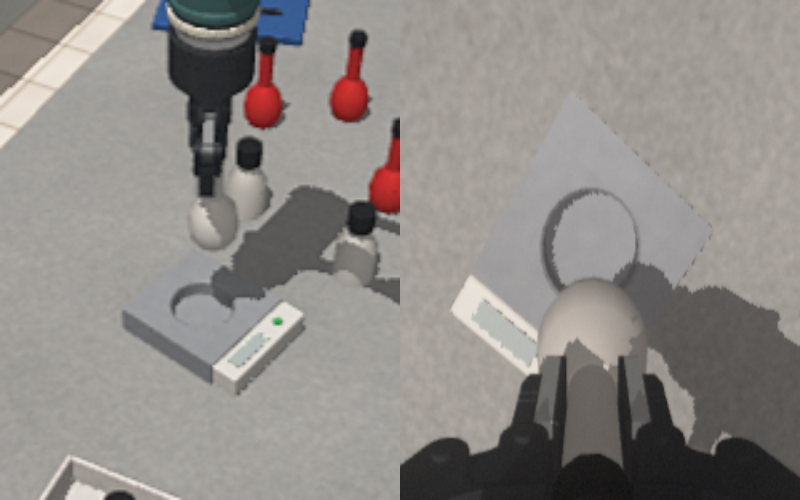

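The flask hangs straight. In the right panel the well is centred near (590,246), within 2 mm of the estimate. Lifting from the table was at TCP z 0.067, so the well floor is at about 0.077, and I'll go down 112 mm.

```bash
python3 -m inch '[0.5,-0.5,10,0,0,0,5,0,0,20,0,0,0,5,0,0,25,0,0,0,5,0,0,22,0,0,0,5,0,0,15,0,0,0,5,0,0,10,0,0,0,5,0,0,6,0,0,0,5,0,0,2,0,0,0,5]' && python3 -m inch '[0,0,1,0,0,0,5,0,0,1,0,0,0,5,0,0,0,0,0,0,5,0,0,0,0,0,0,5,0,0,0,0,0,0,5,0,0,0,0,0,0,5,0,0,0,0,0,0,5,0,0,0,0,0,0,5]'
```

```text
time: 15.6
tool_pos: [0.5728, -0.0543, 0.0804]
tcp_rot: [-3.071, -0.662, 0.0]
wrist_force: [-0.4, -0.6, -0.9]
width: 0.202
grip_force: 24.4
time: 16.4
tool_pos: [0.5727, -0.0543, 0.0788]
tcp_rot: [-3.071, -0.662, 0.0]
wrist_force: [-0.6, 0.3, -1.2]
width: 0.204
grip_force: 24.4
```

```bash
python3 -m inch '[0,0,1,0,0,0,5,0,0,0.7,0,0,0,5,0,0,0,0,0,0,5,0,0,0,0,0,0,5,0,0,0,0,0,0,5,0,0,0,0,0,0,5,0,0,0,0,0,0,5,0,0,0,0,0,0,5]'
```

```text
time: 17.2
tool_pos: [0.5728, -0.0542, 0.0771]
tcp_rot: [-3.071, -0.662, -0.0]
wrist_force: [-0.2, -0.3, 0.7]
width: 0.21
grip_force: 24.5
```

The force has turned positive, so the flask touches the floor. I'll release it and go up.

```bash
python3 -m inch '[0,0,0,0,0,0,20,0,0,0,0,0,0,23,0,0,0,0,0,0,26,0,0,0,0,0,0,30,0,0,0,0,0,0,40,0,0,0,0,0,0,50,0,0,0,0,0,0,50,0,0,0,0,0,0,50]' && python3 -m inch '[0,0,-5,0,0,0,50,0,0,-15,0,0,0,50,0,0,-30,0,0,0,50,0,0,-30,0,0,0,50,0,0,-30,0,0,0,50,0,0,-20,0,0,0,50,0,0,-10,0,0,0,50,0,0,0,0,0,0,50]'
python3 - <<'E'
from h import *
p=viewer.camera_params('wrist'); w=viewer.read_camera('wrist')
print(pr('wrist',(.5733,-.056,.13),p),pr('wrist',(.5733,-.056,.03),p))
a=viewer.read_camera('side')[130:330,230:390,::-1]
cv2.imwrite('pics/f5.png',np.hstack([cv2.resize(a,(400,500)),cv2.resize(w[60:310,220:420,::-1],(400,500))]))
E
```

```text
time: 18.0
tool_pos: [0.5728, -0.0543, 0.0771]
tcp_rot: [3.071, 0.662, 0.0]
wrist_force: [0.4, -0.6, 0.2]
width: 0.587
grip_force: 0.0
time: 18.8
tool_pos: [0.5741, -0.0544, 0.2199]
tcp_rot: [3.069, 0.662, 0.007]
wrist_force: [-0.0, -0.4, -0.5]
width: 0.587
grip_force: 0.0
[321.4769981  206.75690625] [320.68166215 181.14946468]
```

View pics/f5.png

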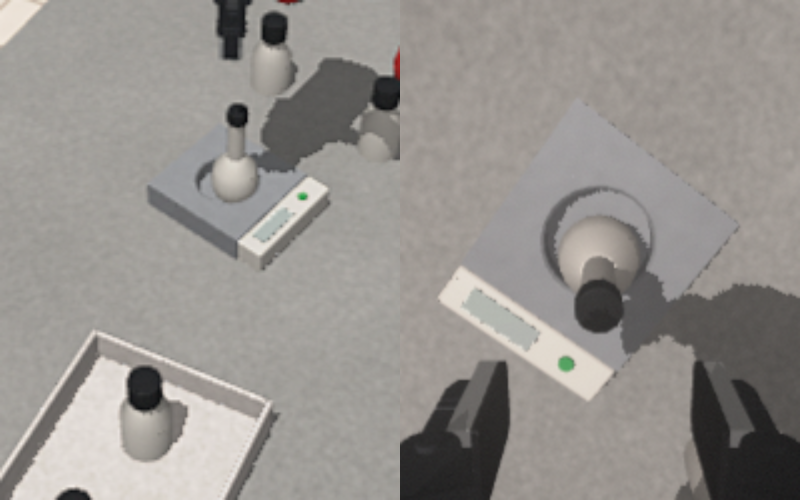

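The flask stands upright in the well with its stopper at (599,306) in the right panel. The used bottle stands in the tray, and the gripper is clear of everything.

```bash
python3 -c "
from workcell import job
print(job.finish_job())"
```

```text
the job is handed in; nothing more can be done
None
```

I handed the job in at about 19 s of the 53 s allowed: the used bottle stands upright in the tray and the flask stands upright in the well, both let go, and no bystander was seen to move; `finish_job()` returned no verdict.

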